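# Feel out the skinned-over hole and seat the stop peg

## Task

The slab board has lost one of its two wooden stop pegs, and that peg's hole is hidden under the smear of dried slip on the board. Take the round-headed peg out of the tool block, slide its foot lightly over the smear until you feel it drop into the hole, push it fully home and upright like the other one, and let go. Press gently, never hard enough to bruise the board, and leave the other tools, the cutters and the cup where they are.

Things in the scene. Friction and masses are not known exactly. Their poses are not given: they have to be found in the camera images.
- peg: Loose wooden stop peg standing in the tool block, in any one of its three holes: shaft 12 mm in diameter, 30 mm long, foot edge chamfered 1 mm; above it a plain cylindrical head 24 mm in diameter, 30 mm tall; 60 mm overall, about 25 g. Origin: centre of its foot, 18 mm above the table at the start; z up along the peg.
- block: Fixed wooden tool block, 60 (its x) by 150 (its y) by 40 mm high, with three vertical holes 14 mm wide and 22 mm deep at y = -50, 0 and 50 mm. Origin: centre of its underside; z up. The peg and two thin modelling tools stand in the holes; fingers closing along the block's x stay clear of the neighbours.
- board: Fixed hard wooden slab board, 240 (its x) by 300 (its y) mm, top 30 mm above the table. A clay slab 6 mm thick lies on it from x -26 to 110 mm, y -125 to 125 mm. An identical second peg is already fitted at x -73, y 90 mm, its head 38 to 68 mm above the table. Origin: centre of the underside; z up.
- smear (a point): Middle of the film-thin clay smear (about 45 mm across) at board x -73, y -90 mm, on the board's top. The peg's blind vertical hole lies unseen under it, its centre 3 to 7 mm off this point in any direction; the film does not resist. The hole is 13.8 mm wide, 22 mm deep: the peg's foot is 8 mm above the table when home, its head 8 mm clear of the board.
- needle: Bystander in the block: thin wooden-handled needle tool, 11 mm in diameter, 80 mm tall, steel point up. Origin: centre of its foot.
- loop: Bystander in the block: wooden-handled loop tool, 11 mm in diameter, 83 mm tall, small steel loop up. Origin: centre of its foot.
- cutter: Bystander: blue plastic star-shaped clay cutter, about 70 mm across and 20 mm high, lying on the slab. Origin: centre of its underside.
- cutter_big: Bystander: red plastic star-shaped clay cutter, about 95 mm across and 22 mm high, lying on the table. Origin: centre of its underside.
- cup: Bystander: white ceramic cup, 76 mm across the rim, 85 mm high, standing on the table. Origin: centre of its underside.

How it is judged:
On the way, in this order (a step that is already met when the one before it is completed fails the run):
1. the peg has been lifted clear of the block (height (world z) of peg above 0.05 m), for 0.1 s.
2. the peg is fully home in the hidden hole, upright (z of peg in the frame of board below 0.0115 m and horizontal distance between peg and smear below 0.013 m and angle between peg's own z axis and vertical below 0.14 rad), for 0.2 s.
At the end, for the whole second after the job is handed in: The peg stands in the hole under the smear with its foot within 3.5 mm of the hole's floor (less than 11.5 mm above the board's underside), within 13 mm of the smear's middle, less than 0.14 rad from upright, released and at rest (all of step 2 and linear speed of peg below 0.02 m/s); the robot touches nothing.
It fails at once if the peg is pressed on the board with more than 40 N (contact force between peg and board above 40 N).
It fails at once if the fingers or the gripper press on the board with more than 15 N (contact force between the arm and board above 15 N).
It fails at once if the needle tool, the loop tool, a cutter or the cup is moved more than 20 mm (distance of any of needle, loop, cutter, cutter_big, cup from where it was at the start of the episode above 0.02 m).
It also fails if it takes over 64 s, if anything falls off the work surface, if the arm or the gripper's body presses on something with over 40 N, if the wrist force passes 120 N, or if a joint passes its speed limit or range.

## Robot

A 6-joint arm with a two-finger parallel gripper is mounted at the origin on the work surface. World frame = base frame: x ahead of the robot, y to its left, z up, the work surface at z = 0. Lengths are in m, angles in rad, forces in N, time in s.
With the tool pointing down it reaches from about 0.35 to 0.775 m from the base axis. Payload 7.3 kg.
Tool frame: the origin (TCP) lies at the centre of the arm's flange, where the gripper is bolted on; the fingertips stand 178 mm ahead of it and the grasp point (between the pads) lies 159 mm ahead of it (tip_extent is the distance from the TCP to the fingertips, in m); z points along the fingers, y is the line along which they close (so a half turn about z gives the same grasp; the last joint's range is limited). The gripper opens to 92 mm and grips with 3 to 60 N. Pads are 19 mm wide; open, the fingers measure 130 mm over their backs; the gripper's body (75 mm by 190 mm) begins 47 mm behind the grasp point.
Start: joints at [-1.458, 0.342, 1.524, -0, 1.275, -0.146], TCP at [0.134, -0.508, 0.405] pointing down, gripper open.
Joint ranges: [-2.53, 2.53], [-0.77, 2.02], [0.04, 2.7], [-1, 4.14], [0.28, 2.66], [-3.11, 3.11]. Speed limits (rad/s): [2.57, 2.57, 3.14, 3.14, 3.14, 3.14].

## Interface

Orientations are given as [roll, pitch, yaw] about the fixed x, y, z axes, in that order (R = Rz(yaw) Ry(pitch) Rx(roll)).
In Python, from cell import * gives the robot as it stands.
- The arm moves only by the tool arm_command, never from a script. Its arguments are lists of equal length, an entry for each row: "xyz": the shift along the world's x, y, z in mm, a list of three; "spin": the turn about the world's z in degrees. In form: {"xyz": [[tx, ty, tz], ...], "spin": [spin, ...]}. A call has 1 to 20 rows; each row shifts and turns the commanded pose from where the row before left it; what a row does not reach is not made up. A row lasts 1/10 s, in which the tool goes at most 50 mm and 8.59 degrees, less where a joint would pass 70% of its speed; a pose out of reach is approached as far as the arm can. A call with a gripper value outside its range is refused whole. "jaw" is the opening, from -1 (shut) to 1 (fully open), set as the call begins (left out, the last holds). The fingers move at their own pace and stop on an object; "squeeze" is the grip in N (left out, the last holds). Time passes only in rows, so rows that do not move let the fingers close. It gives the time, the measured TCP pose, the force, the opening and the grip force at its end, in the units of the state.
- observe(): the state, without advancing time (a new reading comes with each control period).
- read_camera(name): name is "side" or "top" or "wrist"; returns a dict with "img" (480x640x3 uint8, red, green, blue), "depth" (480x640 float32, m along the optical axis (not along the pixel's ray), 0 where there is no reading), "fx", "fy", "cx", "cy" (pixels), "dist_coeffs" ([k1, k2, p1, p2, k3] as OpenCV has them; the pictures are not rectified), "world_from_camera" (4x4, takes a point from camera to world coordinates). Camera axes: x right, y up, looking along -z (the intrinsics and any distortion apply to the point x, -y, -z); pixel columns grow to the right and rows downward; lengths in m; the calibration is good to about 2 mm. A picture is of the moment at which its call begins.
- hand_in(): hands the job in; it is judged then, once.
The state is a dict: "time": time; "qpos": joint angles; "qvel": joint speeds; "joint_efforts": joint torques, N m; "tool_pos": TCP position; "tool_rot": TCP orientation; "contact_force": force on the tool from outside, world axes, zero at the start; "torque": the same for the moment, N m; "opening": finger opening in m; "grip_force": force on a finger pad.
Only numpy, scipy, OpenCV 4.12 (cv2) and the standard library are available. Lean on these libraries where they do the work, as an engineer would, in place of code of your own. Each camera call takes 0.05 s, during which the arm holds its last target. There are 200 camera calls.

## Working session

There is one attempt and no reset: what is moved stays moved. The work goes in short steps, Python scripts to look and compute and a tool call to move; the robot and the scene stay as the last step left them, time stands still between calls to the robot, and variables do not carry over. Pictures are saved under pics/ and viewed, at most 10 in all, crops included, and the job is handed in when it is done.

Besides the shell and the picture viewer there is one more tool, called after "Call:" in YAML: its name, and indented under it one key for each argument. arm_command: Moves the arm, as the interface text tells. Its arguments: {"type":"object","properties":{"xyz":{"type":"array","items":{"type":"array","items":{"type":"number"}}},"spin":{"type":"array","items":{"type":"number"}},"jaw":{"type":"number"},"squeeze":{"type":"number"}},"required":["xyz","spin"]}

```bash
mkdir -p pics; ls; python3 - <<'E'
from cell import *
import cv2, numpy as np
s=observe(); print(s)
for n in("top","side"):
    c=read_camera(n); cv2.imwrite(f"pics/{n}0.png",c["img"][:,:,::-1]); np.savez(f"{n}0.npz",**c)
    print(n,c["fx"],c["fy"],c["cx"],c["cy"],c["dist_coeffs"],np.round(c["world_from_camera"],3).tolist())
E
```

```text
pics
{'time': 0.0, 'qpos': array([-1.45797755e+00,  3.42771139e-01,  1.52497763e+00,  7.14871666e-06,
        1.27540734e+00, -1.45980804e-01]), 'qvel': array([ 0.0001412 ,  0.00038697,  0.0021798 , -0.00013317,  0.00071007,
        0.00031568]), 'joint_efforts': array([-1.96921355e-03, -4.31250679e+01, -2.44222748e+01,  7.15678465e-02,
        5.58438292e-02, -1.33903059e-04]), 'tool_pos': array([ 0.13437712, -0.50739114,  0.40403336]), 'tool_rot': array([-3.14004682e+00, -2.34188577e-04,  2.58797312e-01]), 'contact_force': array([ 0.391635  ,  0.17400807, -0.91766564]), 'torque': array([-0.01682142,  0.02191868,  0.01574936]), 'grip_force': 0.0, 'opening': 0.09186768783052982}
top 447.88611048943505 447.88611048943505 323.02033298602663 245.3477775021606 [-0.11219956  0.          0.          0.          0.        ] [[0.011, 0.998, -0.066, 0.46], [-1.0, 0.012, 0.013, -0.066], [0.014, 0.065, 0.998, 1.172], [0.0, 0.0, 0.0, 1.0]]
side 548.3365800990996 548.3365800990996 314.60883629663397 238.58904953587347 [-0.10971387  0.          0.          0.          0.        ] [[-0.997, 0.019, -0.08, 0.454], [-0.078, -0.519, 0.851, 0.854], [-0.025, 0.855, 0.519, 0.609], [0.0, 0.0, 0.0, 1.0]]
```

View pics/top0.png

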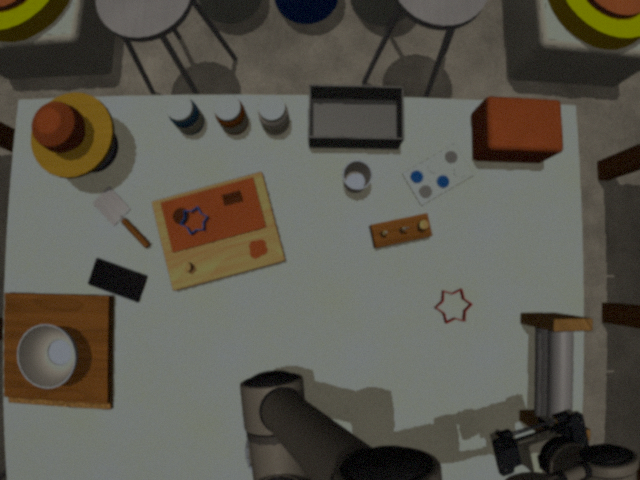

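View pics/side0.png

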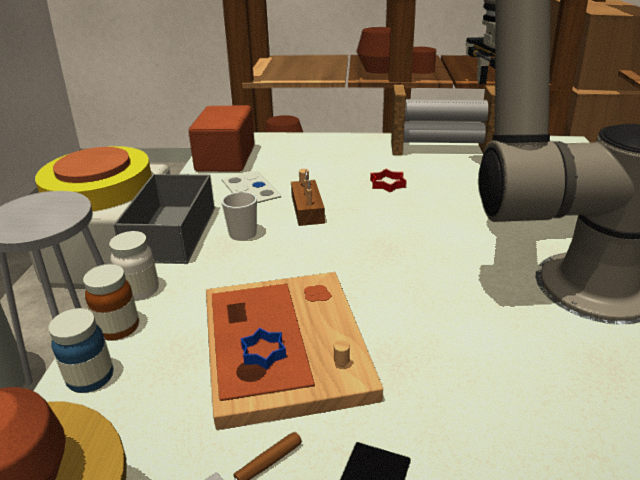

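The top view shows the block at about (401,230), with the peg's head probably at (424,225). The smear is at (258,248) and the fitted peg at (191,267). In the side view the smear is at (318,293) and the fitted peg at (342,353). Next I'll measure them.

```bash
cat > h.py <<'E'
import numpy as np, cv2
def K(c): return np.array([[c["fx"],0,c["cx"]],[0,c["fy"],c["cy"]],[0,0,1.]])
def ray(c,u,v):
    p=cv2.undistortPoints(np.array([[[u,v]]],float),K(c),np.array(c["dist_coeffs"]))[0,0]
    W=c["world_from_camera"]; return W[:3,:3]@np.array([p[0],-p[1],-1.]),W[:3,3]
def atz(c,u,v,z): d,o=ray(c,u,v); return o+d*(z-o[2])/d[2]
def dep(c,u,v): d,o=ray(c,u,v); return o+d*float(c["depth"][int(round(v)),int(round(u))])
def cloud(c):
    h,w=c["depth"].shape; vv,uu=np.mgrid[:h,:w]
    p=cv2.undistortPoints(np.stack([uu,vv],-1).reshape(-1,1,2).astype(float),K(c),np.array(c["dist_coeffs"]))[:,0]
    W=c["world_from_camera"]; P=(np.c_[p[:,0],-p[:,1],-np.ones(len(p))]*c["depth"].reshape(-1,1))@W[:3,:3].T+W[:3,3]
    return P.reshape(h,w,3)
def proj(c,P):
    W=c["world_from_camera"]; q=(np.atleast_2d(P)-W[:3,3])@W[:3,:3]; q=q*[1,-1,-1]
    return cv2.projectPoints(q,np.zeros(3),np.zeros(3),K(c),np.array(c["dist_coeffs"]))[0][:,0]
def tri(a,b):
    (d1,o1),(d2,o2)=a,b; A=np.c_[d1,-d2]; t=np.linalg.lstsq(A,o2-o1,rcond=None)[0]
    p,q=o1+d1*t[0],o2+d2*t[1]; return (p+q)/2,np.linalg.norm(p-q)
E
python3 - <<'E'
from h import *
t=dict(np.load("top0.npz"));s=dict(np.load("side0.npz"))
for n,u,v in[("peg?",424,225),("mid",404,229),("end",384,233),("smear",258,248),("fit",191,267),("table",330,300)]: print(n,np.round(dep(t,u,v),4))
for n,u,v in[("smear",318,293),("fit",342,346)]: print("side",n,np.round(dep(s,u,v),4))
print("tri smear",tri(ray(t,258,248),ray(s,318,293)),"fit",tri(ray(t,191,267),ray(s,342,346)))
for z,cs in((.03,[(153,200),(265,173),(285,260),(175,288)]),):
    for c in cs: print(np.round(atz(t,*c,z),4))
a=cv2.resize(t["img"][160:310,140:300],None,fx=5,fy=4,interpolation=2)[:,:,::-1]
b=cv2.resize(t["img"][200:260,360:440],None,fx=5,fy=5,interpolation=2)[:,:,::-1]
d=cv2.resize(s["img"][160:230,280:335],None,fx=6,fy=5,interpolation=2)[:,:,::-1]
o=np.zeros((350,740,3),np.uint8);o[:300,:400]=b;o[:350,405:735]=d
cv2.imwrite("pics/z1.png",o)
E
```

```text
peg? [ 0.5853 -0.3292  0.0813]
mid [ 0.5744 -0.2787  0.084 ]
end [ 0.5638 -0.2293  0.0841]
smear [0.5266 0.0852 0.0283]
fit [0.4752 0.2473 0.0628]
table [ 3.948e-01 -1.012e-01  3.000e-04]
side smear [0.5231 0.0886 0.0312]
side fit [0.4749 0.2623 0.068 ]
tri smear (array([0.52499236, 0.08506298, 0.02855233]), np.float64(0.0032015652475039414)) fit (array([0.47530845, 0.24919007, 0.05603736]), np.float64(5.6405186461883226e-05))
[0.6483 0.3631 0.03  ]
[0.7212 0.0713 0.03  ]
[0.4967 0.0154 0.03  ]
[0.4212 0.2969 0.03  ]
```

View pics/z1.png

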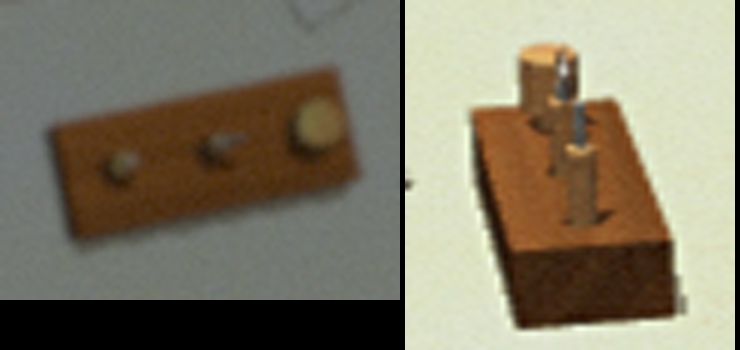

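The round head is at the block's −y end, near (0.585,−0.329), with its top at about 0.08. The block is turned about 12°. I'll move above it for a wrist view with the fingers closing along the block's x.

Call:
arm_command:
  xyz:
    - [37,15,-5]
    - [37,15,-5]
    - [37,15,-5]
    - [37,15,-5]
    - [37,15,-5]
    - [37,15,-5]
    - [37,15,-5]
    - [37,15,-5]
    - [37,15,-5]
    - [37,15,-5]
    - [37,15,-5]
    - [37,15,-5]
    - [0,0,0]
    - [0,0,0]
  spin: [7.25,7.25,7.25,7.25,7.25,7.25,7.25,7.25,7.25,7.25,7.25,7.25,0,0]
  jaw: 1

```text
time: 1.5
tool_pos: [0.5788, -0.3269, 0.3435]
tool_rot: [-3.14, -0.001, 1.778]
contact_force: [1.0, 1.0, -0.1]
opening: 0.0917
grip_force: 0.0
```

```bash
python3 - <<'E'
from cell import *
from h import *
s=observe(); print(s["tool_pos"],s["tool_rot"],s["time"],s["contact_force"])
c=read_camera("wrist"); cv2.imwrite("pics/w1.png",c["img"][:,:,::-1]); np.savez("w1.npz",**c)
print(np.round(c["world_from_camera"],3).tolist(),c["fx"],c["dist_coeffs"])
E
```

```text
[ 0.57880139 -0.32685351  0.34354589] [-3.14007113e+00 -1.27484732e-03  1.77796655e+00] 1.5 [ 0.9618507   1.01610523 -0.06476684]
[[0.979, -0.196, -0.057, 0.562], [0.204, 0.937, 0.282, -0.251], [-0.002, -0.288, 0.958, 0.323], [0.0, 0.0, 0.0, 1.0]] 351.1218003543594 [-0.05211693  0.          0.          0.          0.        ]
```

View pics/w1.png

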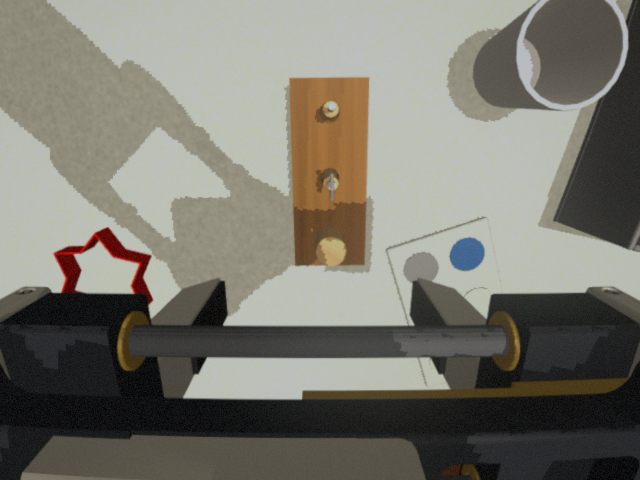

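The wrist view shows the head's top disc at about (331,251). The block's edges run vertically in the image, so the spin is right. The cup at (570,50) is clear of the fingers.

```bash
python3 - <<'E'
from h import *
c=dict(np.load("w1.npz")); t=dict(np.load("top0.npz"))
P=cloud(c); R=P[225:275,300:362].reshape(-1,3)
print("z hist",np.histogram(R[:,2],bins=np.arange(-.01,.1,.01)))
for z0,z1 in((.07,.09),):
    m=R[(R[:,2]>z0)&(R[:,2]<z1)]; 
    (ctr,r)=cv2.minEnclosingCircle(m[:,:2].astype(np.float32)); print(len(m),np.median(m,0),ctr,r)
print("dep",dep(c,331,248)); 
print("tri top/wrist",tri(ray(t,424,224.5),ray(c,331,249)))
print("at z.078",atz(c,331,249,.078),atz(t,424,224.5,.078))
B=P[75:268,285:372].reshape(-1,3); B=B[abs(B[:,2]-.04)<.006]; r=cv2.minAreaRect((B[:,:2]*1000).astype(np.float32)); print(r,np.median(B[:,2]))
E
```

```text
z hist (array([ 440,  113,    0,    0, 1227,  323,   81,  104,  804,    0]), array([-0.01,  0.  ,  0.01,  0.02,  0.03,  0.04,  0.05,  0.06,  0.07,
        0.08,  0.09]))
804 [ 0.58764498 -0.32971528  0.07722054] (0.588100016117096, -0.33079561591148376) 0.01211199164390564
dep [ 0.58731995 -0.32791672  0.07775426]
tri top/wrist (array([ 0.58931992, -0.33469709,  0.05866043]), np.float64(0.0002829950169320299))
at z.078 [ 0.58746044 -0.32859466  0.078     ] [ 0.58693991 -0.32999812  0.078     ]
((577.36572265625, -282.46502685546875), (60.34493637084961, 150.5301513671875), 12.585587501525879) 0.03933574239545601
```

The peg is at (0.588,−0.3305) with its top at 0.0775, which matches the 78 mm expected. The block fit is 60.3×150.5 mm. Descending to grasp 52 mm above the foot, tips 11 mm above the block.

Call:
arm_command:
  xyz:
    - [9,-4,-10]
    - [0,0,-25]
    - [0,0,-25]
    - [0,0,-25]
    - [0,0,-20]
    - [0,0,-9]
    - [0,0,0]
    - [0,0,0]
  spin: [0.7,0,0,0,0,0,0,0]

```text
time: 2.35
tool_pos: [0.5874, -0.3322, 0.2316]
tool_rot: [3.141, 0.001, 1.789]
contact_force: [0.9, -0.6, 0.1]
opening: 0.0917
grip_force: 0.0
```

Call:
arm_command:
  xyz:
    - [0,0,0]
    - [0,0,0]
    - [0,0,0]
    - [0,0,0]
    - [0,0,0]
    - [0,0,0]
    - [0,0,0]
    - [0,0,0]
  spin: [0,0,0,0,0,0,0,0]
  jaw: -1
  squeeze: 20

```text
time: 3.15
tool_pos: [0.5874, -0.3315, 0.2307]
tool_rot: [3.142, -0.0, 1.789]
contact_force: [-0.0, 0.3, 0.0]
opening: 0.0325
grip_force: 0.0
```

Call:
arm_command:
  xyz:
    - [0,0,0]
    - [0,0,0]
    - [0,0,0]
    - [0,0,0]
    - [0,0,0]
  spin: [0,0,0,0,0]

```text
time: 3.65
tool_pos: [0.5874, -0.3315, 0.2308]
tool_rot: [3.142, -0.0, 1.789]
contact_force: [-0.0, 0.6, -0.1]
opening: 0.0238
grip_force: 19.9
```

Gripped: the opening is 23.8 mm and the force 20 N. Lifting and moving to a viewpoint short of the smear.

Call:
arm_command:
  xyz:
    - [0,0,15]
    - [0,0,30]
    - [0,0,35]
    - [0,0,40]
    - [-7,32,8]
    - [-7,32,8]
    - [-7,32,8]
    - [-7,32,8]
    - [-7,32,8]
    - [-7,32,8]
    - [-7,32,8]
    - [-7,32,8]
    - [-7,32,8]
    - [-4,32,0]
    - [0,0,0]
    - [0,0,0]
    - [0,0,0]
  spin: [0,0,0,0,0,0,0,0,0,0,0,0,0,0,0,0,0]

```text
time: 5.35
tool_pos: [0.5204, -0.0122, 0.4232]
tool_rot: [3.141, 0.001, 1.789]
contact_force: [0.5, -0.2, -1.3]
opening: 0.0238
grip_force: 19.9
```

```bash
python3 - <<'E'
from cell import *
from h import *
s=observe(); print(s["tool_pos"],s["tool_rot"],s["time"],s["contact_force"])
c=read_camera("wrist"); cv2.imwrite("pics/w2.png",c["img"][:,:,::-1]); np.savez("w2.npz",**c,tp=s["tool_pos"])
E
```

```text
[ 0.52039866 -0.01215422  0.42321589] [3.14108973e+00 6.35283719e-04 1.78901092e+00] 5.35 [ 0.46099011 -0.17958249 -1.32845862]
```

View pics/w2.png

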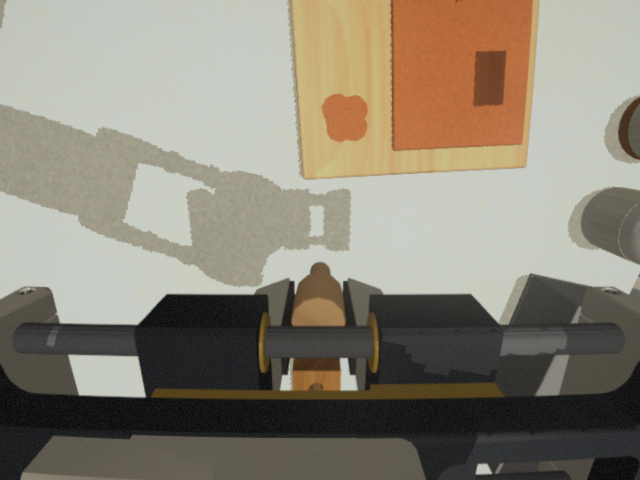

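The wrist view shows the smear at about (346,118), the board's near edge from (305,178) to (525,166), and the held peg's foot at (320,266). I'll work out the smear from its colour, the board's corner and the other cameras.

```bash
python3 - <<'E'
from h import *
w=dict(np.load("w2.npz")); t=dict(np.load("top0.npz")); s=dict(np.load("side0.npz"))
def blob(c,u,v,r):
    im=cv2.cvtColor(c["img"],cv2.COLOR_RGB2LAB).astype(float); ref=im[v,u]
    m=(np.linalg.norm((im-ref)[:,:,1:],axis=2)<14).astype(np.uint8)
    k=np.zeros_like(m);k[v-r:v+r,u-r:u+r]=1;m*=k
    n,l,st,ce=cv2.connectedComponentsWithStats(m); i=l[v,u]; return ce[i],st[i]
z=.03;rays=[]
for n,c,u,v,r in(("w",w,346,118,38),("t",t,258,248,16),("s",s,318,293,18)):
    ce,st=blob(c,u,v,r); rays.append(ray(c,*ce)); print(n,ce,st,"z=.03:",np.round(atz(c,*ce,z),4),"depth",np.round(dep(c,*ce),4))
print("tri w/s",tri(rays[0],rays[2]),"w/t",tri(rays[0],rays[1]))
# board from wood/clay depth in all: side cloud z~.03-.036
P=cloud(s); 
m=(P[...,2]>.024)&(P[...,2]<.042)&(P[...,0]>.38)&(P[...,0]<.76)&(P[...,1]>0)&(P[...,1]<.38)
n,l,st,ce=cv2.connectedComponentsWithStats(m.astype(np.uint8)); i=1+np.argmax(st[1:,4]); B=P[l==i]
rc=cv2.minAreaRect((B[:,:2]*1000).astype(np.float32)); print(rc)
a=np.radians(12.6)
P=cloud(t);m=(P[...,2]>.022)&(P[...,2]<.045)&(P[...,0]>.38)&(P[...,0]<.76)&(P[...,1]>0)&(P[...,1]<.38)
n,l,st,ce=cv2.connectedComponentsWithStats(m.astype(np.uint8)); i=1+np.argmax(st[1:,4]); B=P[l==i]
rc2=cv2.minAreaRect((B[:,:2]*1000).astype(np.float32)); print(rc2)
for r in(rc,rc2):
    th=np.radians(r[2] if r[1][0]<r[1][1] else r[2]-90); R=np.array([[np.cos(th),-np.sin(th)],[np.sin(th),np.cos(th)]])
    for q in((-73,-90),(-73,90)): print(np.degrees(th),q,np.array(r[0])+R@np.array(q))
E
```

```text
w [345.14705882 117.02386238] [ 322   94   46   48 1802] z=.03: [0.5261 0.085  0.03  ] depth [0.5261 0.085  0.0299]
t [257.45519713 247.96774194] [249 239  19  20 279] z=.03: [0.5266 0.0863 0.03  ] depth [0.5265 0.0862 0.0307]
s [316.62465753 292.90684932] [304 285  28  16 365] z=.03: [0.5256 0.0869 0.03  ] depth [0.5254 0.0893 0.0318]
tri w/s (array([0.52600669, 0.08506636, 0.02863194]), np.float64(0.00039774513108803953)) w/t (array([0.52530107, 0.08400974, 0.04741385]), np.float64(0.0005279299560758963))
((570.3359375, 193.06085205078125), (240.94313049316406, 304.6632385253906), 15.69762897491455)
((571.6314086914062, 192.34251403808594), (243.2381134033203, 301.4011535644531), 16.04534149169922)
15.697628974914549 (-73, -90) [524.40907728  86.66666278]
15.697628974914549 (-73, 90) [475.70816794 259.95319263]
16.04534149169922 (-73, -90) [526.35106766  85.67156806]
16.04534149169922 (-73, 90) [476.59943273 258.65935613]
```

Three views agree on the smear at (0.526,0.0857,0.030). With the peg held, contact should come at TCP z ≈ 0.243. Approaching to 5 mm above it.

Call:
arm_command:
  xyz:
    - [1,20,-35]
    - [1,20,-35]
    - [1,20,-35]
    - [1,20,-35]
    - [1,17,-20]
    - [0,0,-10]
    - [0,0,-6]
    - [0,0,0]
    - [0,0,0]
    - [0,0,0]
  spin: [0,0,0,0,0,0,0,0,0,0]

```text
time: 6.4
tool_pos: [0.5258, 0.0848, 0.2478]
tool_rot: [3.139, 0.0, 1.788]
contact_force: [1.0, 0.2, -0.3]
opening: 0.0237
grip_force: 19.9
```

```bash
python3 - <<'E'
from cell import *
from h import *
s=observe(); print(s["tool_pos"],s["tool_rot"],s["time"],s["contact_force"])
o=[]
for n,P,(h,k) in (("side",[.526,.086,.05],(55,70)),("wrist",[.526,.086,.04],(75,110))):
    c=read_camera(n); u,v=proj(c,P)[0].astype(int); print(n,u,v)
    np.savez(n+"3.npz",**c)
    o.append(cv2.resize(c["img"][max(0,v-h):v+h,max(0,u-k):u+k],(390,400),interpolation=2)[:,:,::-1])
cv2.imwrite("pics/z3.png",np.hstack(o))
E
```

```text
[0.5257887  0.08482734 0.24781633] [3.13946834e+00 4.72906370e-04 1.78845575e+00] 6.4 [ 1.00640886  0.23818481 -0.25320308]
side 316 283
wrist 319 272
```

View pics/z3.png

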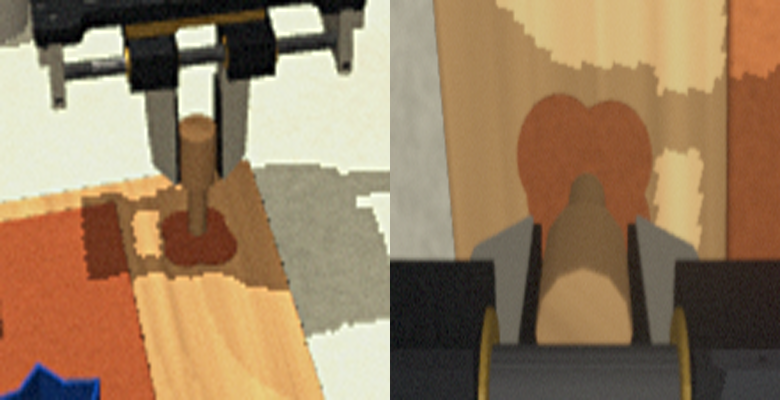

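The peg hangs upright over the middle of the smear: side crop foot at (197,233), smear centred at (200,236). Lowering to light contact.

Call:
arm_command:
  xyz:
    - [0,0,-2]
    - [0,0,-1]
    - [0,0,-1]
    - [0,0,-0.5]
    - [0,0,0]
    - [0,0,0]
  spin: [0,0,0,0,0,0]

```text
time: 7.1
tool_pos: [0.5254, 0.0855, 0.2425]
tool_rot: [3.141, 0.0, 1.79]
contact_force: [-1.7, -0.2, 3.3]
opening: 0.0236
grip_force: 19.9
```

Call:
arm_command:
  xyz:
    - [0,0,-0.5]
    - [0,0,-0.5]
    - [0,0,0]
  spin: [0,0,0]

```text
time: 7.4
tool_pos: [0.5255, 0.0856, 0.2422]
tool_rot: [3.14, 0.0, 1.79]
contact_force: [-3.2, -0.5, 10.1]
opening: 0.0235
grip_force: 20.0
```

Contact at TCP z 0.2425 (foot ≈ 30 mm, as expected), pressing with 10 N. The stiffness is about 8 N/mm, so I'll spiral in short steps of about 6 mm per call, watching for a drop.

```bash
python3 - <<'E'
import numpy as np
# spiral r=3->7.6, pitch 1.25/turn, 1 mm arc steps
a=0;pts=[(3.,0.)];
while True:
    r=3+1.25*a/(2*np.pi)
    if r>7.7: break
    a+=1.0/r; r=3+1.25*a/(2*np.pi); pts.append((r*np.cos(a),r*np.sin(a)))
p=np.round(pts,1); d=np.round(np.diff(p,axis=0),1)
print(len(d))
for i in range(0,len(d),6): print(i,p[i].tolist(),[[float(x),float(y),0] for x,y in d[i:i+6]])
E
```

```text
126
0 [3.0, 0.0] [[-0.1, 1.0, 0], [-0.4, 0.9, 0], [-0.7, 0.8, 0], [-0.9, 0.4, 0], [-1.0, 0.2, 0], [-1.0, -0.1, 0]]
6 [-1.1, 3.2] [[-0.9, -0.4, 0], [-0.8, -0.7, 0], [-0.5, -0.8, 0], [-0.3, -1.0, 0], [0.0, -1.0, 0], [0.3, -1.0, 0]]
12 [-3.3, -1.7] [[0.5, -0.8, 0], [0.7, -0.7, 0], [0.9, -0.5, 0], [1.0, -0.2, 0], [1.0, 0.0, 0], [1.0, 0.3, 0]]
18 [1.8, -3.6] [[0.8, 0.5, 0], [0.7, 0.7, 0], [0.6, 0.8, 0], [0.3, 1.0, 0], [0.0, 1.0, 0], [-0.1, 1.0, 0]]
24 [4.1, 1.4] [[-0.4, 0.9, 0], [-0.6, 0.8, 0], [-0.8, 0.7, 0], [-0.8, 0.5, 0], [-1.0, 0.2, 0], [-1.0, 0.1, 0]]
30 [-0.5, 4.6] [[-1.0, -0.2, 0], [-0.9, -0.4, 0], [-0.9, -0.6, 0], [-0.6, -0.7, 0], [-0.5, -0.9, 0], [-0.4, -0.9, 0]]
36 [-4.8, 0.9] [[-0.1, -1.0, 0], [0.1, -1.0, 0], [0.3, -1.0, 0], [0.5, -0.9, 0], [0.6, -0.7, 0], [0.8, -0.7, 0]]
42 [-2.6, -4.4] [[0.9, -0.4, 0], [1.0, -0.3, 0], [1.0, -0.1, 0], [1.0, 0.1, 0], [0.9, 0.3, 0], [0.9, 0.5, 0]]
48 [3.1, -4.3] [[0.8, 0.6, 0], [0.6, 0.8, 0], [0.5, 0.9, 0], [0.3, 0.9, 0], [0.2, 1.0, 0], [0.0, 1.0, 0]]
54 [5.5, 0.9] [[-0.3, 1.0, 0], [-0.3, 0.9, 0], [-0.6, 0.8, 0], [-0.7, 0.8, 0], [-0.8, 0.6, 0],
[... 560 characters left out ...]
, [0.3, 0.9, 0]]
90 [6.5, -1.5] [[0.2, 1.0, 0], [0.0, 1.0, 0], [-0.1, 1.0, 0], [-0.2, 1.0, 0], [-0.4, 0.9, 0], [-0.6, 0.8, 0]]
96 [5.4, 4.2] [[-0.6, 0.8, 0], [-0.8, 0.7, 0], [-0.8, 0.5, 0], [-0.9, 0.4, 0], [-1.0, 0.3, 0], [-1.0, 0.1, 0]]
102 [0.3, 7.0] [[-1.0, 0.0, 0], [-1.0, -0.1, 0], [-0.9, -0.3, 0], [-1.0, -0.4, 0], [-0.8, -0.5, 0], [-0.8, -0.7, 0]]
108 [-5.2, 5.0] [[-0.6, -0.7, 0], [-0.6, -0.8, 0], [-0.4, -0.9, 0], [-0.4, -1.0, 0], [-0.1, -1.0, 0], [-0.1, -1.0, 0]]
114 [-7.4, -0.4] [[0.1, -1.0, 0], [0.2, -0.9, 0], [0.4, -1.0, 0], [0.5, -0.9, 0], [0.6, -0.8, 0], [0.7, -0.7, 0]]
120 [-4.9, -5.7] [[0.7, -0.6, 0], [0.9, -0.5, 0], [0.9, -0.4, 0], [1.0, -0.3, 0], [1.0, -0.2, 0], [1.0, 0.0, 0]]
```

Call:
arm_command:
  xyz:
    - [1,0,0]
    - [1,0,0]
    - [1,0,0]
    - [0,0,0]
  spin: [0,0,0,0]
  squeeze: 25

```text
time: 7.8
tool_pos: [0.5275, 0.0856, 0.242]
tool_rot: [-3.139, -0.0, 1.79]
contact_force: [-6.4, -1.1, 13.6]
opening: 0.0231
grip_force: 25.0
```

Call:
arm_command:
  xyz:
    - [-0.1,1.0,0.3]
    - [-0.4,0.9,0]
    - [-0.7,0.8,0]
    - [-0.9,0.4,0]
    - [-1.0,0.2,0]
    - [-1.0,-0.1,0]
  spin: [0,0,0,0,0,0]

```text
time: 8.4
tool_pos: [0.5248, 0.0887, 0.2419]
tool_rot: [3.139, 0.0, 1.789]
contact_force: [1.5, -0.5, 2.5]
opening: 0.023
grip_force: 25.0
```

Call:
arm_command:
  xyz:
    - [0,0,-0.5]
    - [0,0,0]
    - [0,0,0]
  spin: [0,0,0]

```text
time: 8.7
tool_pos: [0.5244, 0.0889, 0.2411]
tool_rot: [3.141, -0.0, 1.789]
contact_force: [1.5, 2.4, 0.1]
opening: 0.0234
grip_force: 25.0
```

The z is down 1.4 mm from first contact and the force is near zero, which looks like a drop. Testing with further descent here.

Call:
arm_command:
  xyz:
    - [0,0,-0.5]
    - [0,0,-0.5]
    - [0,0,0]
    - [0,0,0]
  spin: [0,0,0,0]

```text
time: 9.1
tool_pos: [0.5243, 0.0889, 0.2399]
tool_rot: [3.141, -0.0, 1.789]
contact_force: [2.6, 2.7, -0.3]
opening: 0.0236
grip_force: 25.0
```

It has dropped into the hole with no vertical force. I'll ease sideways with the lateral force and push down in steps.

Call:
arm_command:
  xyz:
    - [0.3,0.3,-1]
    - [0,0,-1]
    - [0,0,-1]
    - [0,0,-1]
    - [0,0,0]
  spin: [0,0,0,0,0]

```text
time: 9.6
tool_pos: [0.5247, 0.0891, 0.236]
tool_rot: [3.141, -0.0, 1.789]
contact_force: [3.4, 4.1, 1.5]
opening: 0.0233
grip_force: 25.0
```

Call:
arm_command:
  xyz:
    - [0.4,0.4,-1]
    - [0,0,-1.5]
    - [0,0,-1.5]
    - [0,0,-1]
    - [0,0,0]
  spin: [0,0,0,0,0]

```text
time: 10.1
tool_pos: [0.525, 0.0894, 0.2308]
tool_rot: [-3.141, -0.0, 1.789]
contact_force: [3.2, 3.9, 0.4]
opening: 0.0233
grip_force: 25.0
```

Call:
arm_command:
  xyz:
    - [0.3,0.4,-1]
    - [0,0,-1.5]
    - [0,0,-1.5]
    - [0,0,-1.5]
    - [0,0,0]
  spin: [0,0,0,0,0]

```text
time: 10.6
tool_pos: [0.5251, 0.0897, 0.2251]
tool_rot: [-3.141, -0.0, 1.789]
contact_force: [2.3, 2.1, -1.0]
opening: 0.0235
grip_force: 25.0
```

Call:
arm_command:
  xyz:
    - [0.2,0.2,-1]
    - [0,0,-1]
    - [0,0,-1]
    - [0,0,-0.7]
    - [0,0,0]
  spin: [0,0,0,0,0]

```text
time: 11.1
tool_pos: [0.5253, 0.0899, 0.2216]
tool_rot: [-3.141, 0.0, 1.789]
contact_force: [-0.2, 0.8, -1.2]
opening: 0.0237
grip_force: 25.0
```

Call:
arm_command:
  xyz:
    - [0,0.1,-0.5]
    - [0,0,-0.5]
    - [0,0,-0.5]
    - [0,0,0]
    - [0,0,0]
  spin: [0,0,0,0,0]

```text
time: 11.6
tool_pos: [0.5254, 0.0901, 0.2203]
tool_rot: [-3.141, 0.0, 1.79]
contact_force: [-0.1, 0.5, 1.0]
opening: 0.0238
grip_force: 25.0
```

Call:
arm_command:
  xyz:
    - [0,0,-0.5]
    - [0,0,-0.5]
    - [0,0,0]
    - [0,0,0]
  spin: [0,0,0,0]

```text
time: 12.0
tool_pos: [0.5254, 0.0901, 0.2203]
tool_rot: [3.141, 0.0, 1.79]
contact_force: [-2.8, -0.5, 8.8]
opening: 0.0233
grip_force: 25.0
```

Firm stop at TCP z 0.2203, 22 mm below first contact, so the peg is home. Relieving the push, opening, and retreating straight up.

Call:
arm_command:
  xyz:
    - [0,0,0.8]
    - [0,0,0]
  spin: [0,0]

```text
time: 12.2
tool_pos: [0.5256, 0.0901, 0.2203]
tool_rot: [3.141, 0.0, 1.789]
contact_force: [-0.3, -0.3, 4.9]
opening: 0.0235
grip_force: 25.0
```

Call:
arm_command:
  xyz:
    - [0,0,0]
    - [0,0,0]
    - [0,0,0]
    - [0,0,0]
    - [0,0,0]
    - [0,0,0]
    - [0,0,0]
    - [0,0,0]
  spin: [0,0,0,0,0,0,0,0]
  jaw: 0.2

```text
time: 13.0
tool_pos: [0.5255, 0.0901, 0.2201]
tool_rot: [3.141, 0.0, 1.789]
contact_force: [-0.4, -0.3, 0.2]
opening: 0.0554
grip_force: 0.0
```

Call:
arm_command:
  xyz:
    - [0,0,8]
    - [0,0,15]
    - [0,0,30]
    - [0,0,40]
    - [0,-20,40]
    - [0,-40,10]
    - [0,-40,0]
    - [0,0,0]
    - [0,0,0]
  spin: [0,0,0,0,0,0,0,0,0]

```text
time: 13.9
tool_pos: [0.5253, -0.0105, 0.3636]
tool_rot: [3.141, -0.0, 1.787]
contact_force: [0.1, 0.9, -0.0]
opening: 0.0551
grip_force: 0.0
```

```bash
python3 - <<'E'
from cell import *
from h import *
s=observe(); print(s["tool_pos"],s["time"],s["contact_force"])
o=[]
for n,(h,k) in (("side",(75,100)),("wrist",(90,120))):
    c=read_camera(n); P=cloud(c); d=np.linalg.norm(P[...,:2]-[.526,.09],axis=2)
    m=(d<.03)&(P[...,2]>.045)&(P[...,2]<.12); Q=P[m]; T=Q[Q[:,2]>np.percentile(Q[:,2],60)]; print(n,len(Q),"ztop",np.percentile(Q[:,2],[50,90,98]),"c",cv2.minEnclosingCircle(T[:,:2].astype(np.float32)))
    d=np.linalg.norm(P[...,:2]-[.476,.259],axis=2);m=(d<.03)&(P[...,2]>.045)&(P[...,2]<.12);Q=P[m]
    if len(Q): print(" fitted ztop",np.percentile(Q[:,2],[50,90,98]))
    u,v=proj(c,[.526,.09,.05])[0].astype(int)
    o.append(cv2.resize(c["img"][max(0,v-h):v+h,max(0,u-k):u+k],(390,400),interpolation=2)[:,:,::-1])
cv2.imwrite("pics/z4.png",np.hstack(o))
E
```

```text
[ 0.52529885 -0.01046398  0.36355801] 13.9 [ 0.10010051  0.93684672 -0.04864485]
side 225 ztop [0.06256325 0.06802004 0.06891907] c ((0.5237271785736084, 0.092898890376091), 0.013247902505099773)
 fitted ztop [0.06435844 0.06752339 0.06831375]
wrist 835 ztop [0.06713568 0.06812558 0.06876484] c ((0.525384247303009, 0.0902215987443924), 0.01153166126459837)
```

View pics/z4.png

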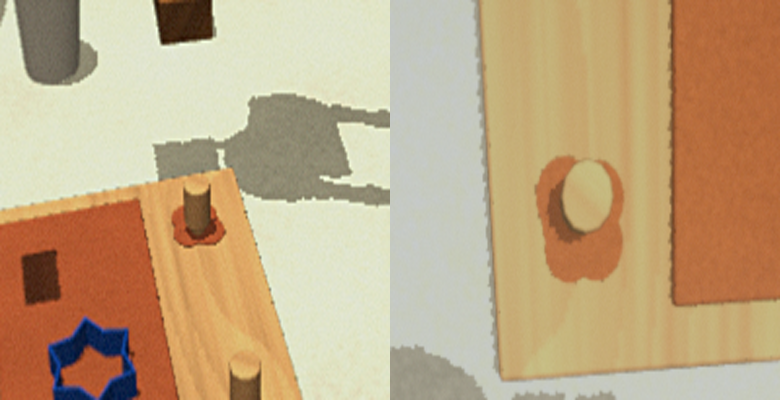

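The peg stands upright in the smear at (197,205) in the side crop. Its head top is at 68 mm, the same as the fitted peg, and it's 4.5 mm from the smear's middle. The gripper is clear, so I'm handing in.

```bash
python3 -c "
from cell import *
print(hand_in())"
```

```text
the job is handed in; nothing more can be done
None
```

The peg is home and upright in the hidden hole and released, its head top at 68 mm like the fitted one, and the job was handed in at about 14 s; no verdict came back.

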